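# Push a specimen jar carrier through the reader's L-shaped slot

### The arm

A 7-joint arm with a two-finger parallel gripper is mounted at the origin on the work surface. World frame = base frame: x ahead of the robot, y to its left, z up, the work surface at z = 0. Lengths are in m, angles in rad, forces in N, time in s.
With the tool pointing down it reaches from about 0.4 to 0.875 m from the base axis. Payload 6.5 kg.
Tool frame: the origin (TCP) lies at the very end of the fingers, on their centre line; the grasp point (between the pads) lies 19 mm behind it; z points along the fingers, y is the line along which they close (so a half turn about z gives the same grasp; the last joint's range is limited). The gripper opens to 85 mm and grips with 20 to 120 N. Pads are 22 mm wide; open, the fingers measure 114 mm over their backs; the gripper's body (76 mm by 85 mm) begins 54 mm behind the grasp point. The pads swing forward as they close: fully open they stand 13 mm farther back than shut.
Start: joints at [-1.284, 0.536, -0.004, 1.538, 0.003, 1.067, -0.071], TCP at [0.225, 0.61, 0.231] pointing down, gripper open.
Joint ranges: [-2.7, 2.7], [-0.37, 2.16], [-1.27, 1.26], [0.24, 2.4], [-1.31, 4.45], [0.19, 1.91], [-2.76, 2.76]. Speed limits (rad/s): [2.39, 2.39, 3.14, 3.14, 3.14, 3.14, 3.14].

### API

Orientations are given as a unit quaternion [w, x, y, z].
In Python, from rig import robot gives the robot as it stands. Calls block until the motion is done:
- robot.move_pose(position, orientation): joint-space move of the TCP to a pose.
- robot.move_straight(position, orientation=None, max_speed=0.15, force_limit=None): straight line of the TCP; orientation=None keeps the orientation; max_speed is the mean speed in m/s. With force_limit (N) it stops when the force on the tool has changed by that much, and returns True; else False.
- robot.move_joints(angles): joint-space move.
- robot.set_gripper(opening): finger opening in m; the grip force is fixed at half the most; returns when the fingers have stopped.
- robot.sleep(seconds).
- robot.ik(position, orientation): joint angles nearest the present ones, or None.
- robot.sense(): the state.
- robot.capture(name): name is "side" or "top"; returns a dict with "img" (480x640x3 uint8, red, green, blue), "fovy" (degrees; the focal length in pixels is half the picture's height over the tangent of half this angle, whatever the lens; pixels are square), "cx", "cy" (the principal point, pixels), "k1" (the pictures are not rectified: a ray, as slopes to the right and down, at radius r is drawn at 1 + k1 r^2 times it, then the intrinsics apply), "R" (3x3) and "t" (3): a world point X has camera coordinates R X + t. Camera axes: x right, y down, z forward; pixel columns grow to the right and rows downward; lengths in m; the calibration is good to about 2 mm. A picture is of the moment at which its call begins. There is no depth.
A pose or a line that the arm cannot do raises robot.Unreachable and nothing moves.
- robot.finish_job(): hands the job in; it is judged then, once.
The state is a dict: "time": time; "joint_positions": joint angles; "qvel": joint speeds; "joint_efforts": joint torques, N m; "tcp_pos": TCP position; "tcp_rot": TCP orientation; "wrist_force": force on the tool from outside, world axes, zero at the start; "ft_torque": the same for the moment, N m; "grip_width": finger opening in m; "gripper_force": force on a finger pad.
Only numpy, scipy, OpenCV 4.12 (cv2) and the standard library are available. Lean on these libraries where they do the work, as an engineer would, in place of code of your own. Each camera call takes 0.05 s, during which the arm holds its last target. There are 200 camera calls.

### The job

Load the specimen into the jar reader: with the fingertips, push the blue carrier along its L-shaped slot to the corner, then sideways along the second leg until it is fully home at the slot's end, in front of the reader's lens. Push only the carrier: it must not be lifted, and the red-capped jar standing in it must not be pushed or gripped and stays upright in its recess. Leave the other jars and the green slide box where they are.

Things in the scene. Friction and masses are not known exactly. Their poses are not given: they have to be found in the camera images.
- carrier: Blue plastic disc, 88 mm diameter, 26 mm tall, flat on the white deck, about 0.25 kg, slides and turns freely. Origin: centre of its underside, which rests on the deck top (z = 0.020 m); z up, yaw does not matter. A guide pin (14 mm diameter) reaches 10 mm down from the origin into the slot; nothing else holds it down. A recess in its top (43 mm wide, 18 mm deep) holds the jar.
- jar: Specimen jar in the carrier's recess, amber glass with red cap, 40 mm diameter, 55 mm tall, about 0.09 kg, loose. Origin: centre of its underside, 8 mm above the carrier's underside. Its top is 83 mm above the bench. Not to be pushed or gripped.
- deck: Fixed white deck, 260 (x) by 240 (y) by 20 mm; grey reader head, 97 mm tall, joined at its -y side (x -30 to 130, y -225 to -120 mm). Origin: on the bench under the deck's centre. L-shaped slot, 17 mm wide, 14 deep, black floor: along deck +x from slot_start to slot_corner, then along -y to slot_end, between green painted marks. Deck yaw up to 0.7 rad either way.
- slot_start (a point): Closed rear end of the slot's first leg, on the deck's top face: at (-60, 50, 20) mm in the deck frame. The carrier starts up to 40 mm along the leg from here.
- slot_corner (a point): Corner of the slot, on the deck's top face: at (50, 50, 20) mm in the deck frame, 110 mm from slot_start. The slot's far wall stops the pin within 1.5 mm past this point.
- slot_end (a point): Where the carrier's centre is when it is fully home (pin against the slot's end wall), on the deck's top face: at (50, -60, 20) mm in the deck frame, 110 mm from slot_corner. The carrier's rim is then 16 mm from the reader head.
- spare_jar: A like jar (40 mm diameter, 55 mm tall) standing loose on the deck, inside the L's angle, clear of the carrier's way. Origin: centre of its underside. Leave it alone.
- tray_jar_a: A like jar (40 mm diameter, 55 mm tall) loose in the white tray (160 by 200 by 30 mm) at one side of the deck. Origin: centre of its underside. Leave it alone.
- tray_jar_b: The second jar in the white tray, as tray_jar_a. Leave it alone.
- slide_box: Green closed slide box, 100 by 160 mm, 35 mm tall, white label on top, loose on the bench at the other side of the deck. Origin: centre of its underside. Leave it alone.

How it is judged:
On the way, in this order (a step that is already met when the one before it is completed fails the run):
1. the carrier is pushed to the corner of the slot (horizontal distance between carrier and slot_corner below 0.01 m), for 0.05 s.
2. the carrier is pushed home to the slot's end (horizontal distance between carrier and slot_end below 0.006 m), for 0.2 s.
At the end, for the whole second after the job is handed in: The carrier's centre is within 6 mm of the slot's end point, flat on the deck (within 4 mm and 0.06 rad) and at rest, with the jar standing upright (0.1 rad) in its recess (horizontal distance between carrier and slot_end below 0.006 m and z of carrier in the frame of deck below 0.024 m and angle between carrier's own z axis and vertical below 0.06 rad and linear speed of each of carrier, jar below 0.01 m/s and horizontal distance between jar and carrier below 0.006 m and z of jar in the frame of carrier below 0.012 m and angle between jar's own z axis and vertical below 0.1 rad); the robot touches nothing.
It fails at once if the carrier is lifted more than 5 mm off the deck (z of carrier in the frame of deck above 0.025 m).
It fails at once if the jar is pushed or gripped with more than 2 N by the fingers or arm (contact force between any of the fingers, the arm and jar above 2 N).
It fails at once if the jar is lifted from its recess or tips (z of jar in the frame of carrier above 0.014 m or angle between jar's own z axis and vertical above 0.3 rad).
It fails at once if another jar or the slide box is moved more than 15 mm (distance of any of spare_jar, tray_jar_a, tray_jar_b, slide_box from where it was at the start of the episode above 0.015 m).
It also fails if it takes over 51 s, if anything falls off the work surface, if the arm or the gripper's body presses on something with over 40 N, if the wrist force passes 120 N, or if a joint passes its speed limit or range.

## Working session

There is one attempt and no reset: what is moved stays moved. The work goes in short steps, each a Python script; the robot and the scene stay as the last script left them, time stands still between calls to the robot, and variables do not carry over. Pictures are saved under pics/ and viewed, at most 10 in all, crops included, and the job is handed in when it is done.

```bash
mkdir -p pics; cat > h.py <<'E'
import numpy as np, cv2
from rig import robot
def cap(name,fn):
    c=robot.capture(name); cv2.imwrite(f'pics/{fn}.png',c['img'][:,:,::-1]); return c
def f(c): return 240/np.tan(np.radians(c['fovy'])/2)
def world(c,px,z):
    K=np.array([[f(c),0,c['cx']],[0,f(c),c['cy']],[0,0,1.]])
    n=cv2.undistortPoints(np.array([[px]],float),K,np.array([c['k1'],0,0,0.]))[0,0]
    R=np.array(c['R']);t=np.array(c['t']);o=-R.T@t;d=R.T@np.array([n[0],n[1],1])
    return o+d*(z-o[2])/d[2]
def pix(c,X):
    K=np.array([[f(c),0,c['cx']],[0,f(c),c['cy']],[0,0,1.]])
    r=cv2.Rodrigues(np.array(c['R'],float))[0]
    return cv2.projectPoints(np.array(X,float).reshape(-1,1,3),r,np.array(c['t'],float),K,np.array([c['k1'],0,0,0.]))[0][:,0]
E
python3 - <<'E'
from h import *
import pickle
for n in('top','side'):
    c=cap(n,n+'0'); pickle.dump(c,open(n+'0.pkl','wb')); print({k:v for k,v in c.items() if k!='img'})
print(robot.sense())
E
```

```text
{'fovy': 46.077471518993896, 'cx': 325.5729267042344, 'cy': 237.46277723361825, 'k1': 0.04434313407013591, 'R': array([[ 0.0249982 , -0.99967685, -0.00461467],
       [-0.99463468, -0.02440806, -0.10052912],
       [ 0.100384  ,  0.00710296, -0.99492341]]), 't': array([1.41399750e-03, 5.18295922e-01, 1.53324943e+00])}
{'fovy': 50.2217622650742, 'cx': 320.14768500763614, 'cy': 236.13712101867978, 'k1': -0.07122196192447866, 'R': array([[-0.94939873, -0.31345383,  0.01971691],
       [-0.16921   ,  0.4576007 , -0.87290869],
       [ 0.2645941 , -0.83207469, -0.48748505]]), 't': array([0.51384366, 0.15817369, 1.42485945])}
{'time': 0.1, 'joint_positions': array([-1.28418265,  0.53707553, -0.00445537,  1.538722  ,  0.00258663,
        1.06728288, -0.0711979 ]), 'qvel': array([ 0.00059573, -0.00103723,  0.00034979, -0.0016034 , -0.0002227 ,
       -0.00069713, -0.00012986]), 'joint_efforts': array([ 2.27929071e-03, -5.84558523e+01,  1.05167225e+00, -2.59771836e+01,
        1.26441315e-02,  4.56988782e-03,  4.68589485e-05]), 'tcp_pos': array([0.2244136 , 0.60946188, 0.23053057]), 'tcp_rot': array([-8.55995682e-05,  1.75453083e-01,  9.84487515e-01, -7.36058447e-04]), 'wrist_force': array([-0.26124181,  0.29153017, -0.42298893]), 'ft_torque': array([-0.03049006,  0.04846794, -0.02194758]), 'gripper_force': 0.0, 'grip_width': 0.08518125971990645}
```

View pics/top0.png

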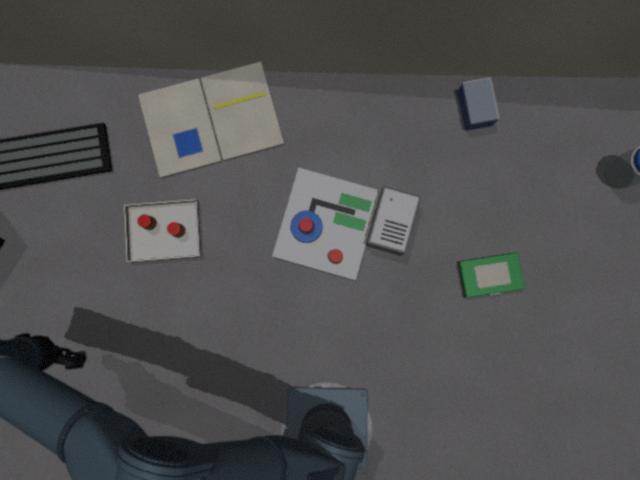

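View pics/side0.png

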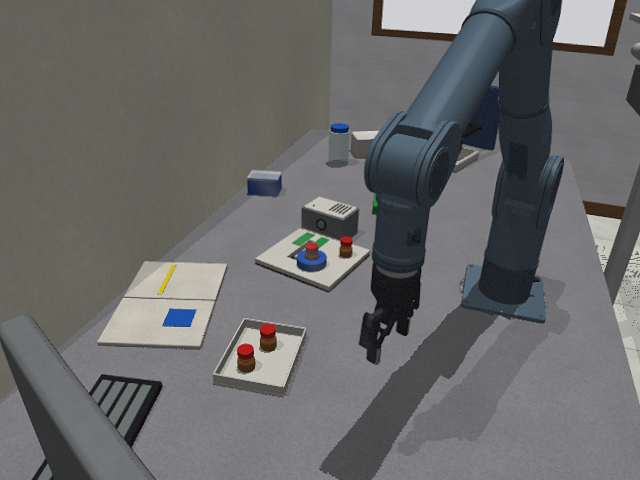

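The top view shows the deck near (325,225), carrier and jar at about (306,226), slot corner at about (313,203) and slot end at about (353,212). The spare jar is at (335,256), the tray on the left and the green box on the right. The side view agrees. I'll enlarge the deck in the top view.

```bash
python3 - <<'E'
import cv2
i=cv2.imread('pics/top0.png')[155:295,260:430]
cv2.imwrite('pics/crop.png',cv2.resize(i,None,fx=4,fy=4,interpolation=cv2.INTER_CUBIC))
E
```

```text
(no output)
```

View pics/crop.png

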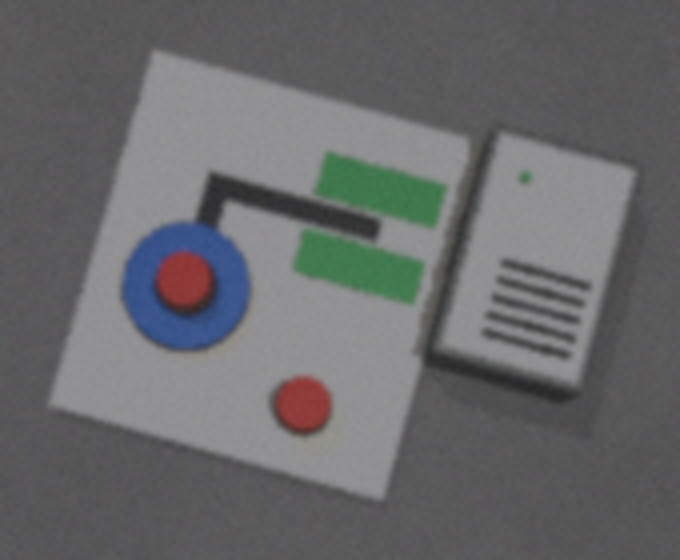

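The crop shows the deck corners at (153,50), (470,137), (384,499) and (50,406). The carrier is centred at (186,286), the slot corner at about (217,187), and the spare jar's cap at (303,405).

```bash
cat >> h.py <<'E'
import pickle
from scipy.optimize import least_squares
def deckfit():
    c=pickle.load(open('top0.pkl','rb'))
    P=lambda u,v:(260+(u-1.5)/4,155+(v-1.5)/4)
    D=[(130,120),(130,-120),(-130,-120),(-130,120),(50,50)]
    U=[(153,50),(470,137),(384,499),(50,406),(217,187)]
    W=np.array([world(c,P(*u),.02)[:2] for u in U]); D=np.array(D)/1e3
    M=lambda a:np.array([[np.cos(a),-np.sin(a)],[np.sin(a),np.cos(a)]])
    s=least_squares(lambda p:(D@M(p[2]).T+p[:2]-W).ravel(),[*W.mean(0),0]).x
    return c,P,s[:2],M(s[2]),s[2],D@M(s[2]).T+s[:2]-W
C,P,O,M,YAW,RES=deckfit()
def d2w(x,y): return O+M@np.array([x,y])
def w2d(p): return M.T@(np.asarray(p)[:2]-O)
# tool down; closing axis (tool y) along world angle a
def quat(a):
    # Rz(a-pi/2... ) * rotX(pi): tool y -> world -y rotated ; choose rot so tool y line at angle a
    from scipy.spatial.transform import Rotation as Ro
    q=(Ro.from_euler('z',a+np.pi/2)*Ro.from_euler('x',np.pi)).as_quat()
    return np.array([q[3],*q[:3]])
E
python3 - <<'E'
from h import *
print(O,YAW,RES*1e3)
print('carrier',w2d(world(C,P(186,286),.046))*1e3,'spare',w2d(world(C,P(303,405),.075))*1e3,'cap',w2d(world(C,P(184,279),.083))*1e3)
print(robot.sense()['time'])
for a in (YAW+np.pi/2,YAW-np.pi/2,YAW,YAW+np.pi):
  for p in ((-75,50),(0,50),(50,110),(50,-10)):
    p=np.array(p)/1e3
    for z in(.028,.2):
      print(round(a,2),p,z,robot.ik([*d2w(*p),z],quat(a)))
E
```

```text
[0.56016678 0.014563  ] -0.23867250665587728 [[-0.40061449  3.42347607]
 [-0.60621891 -6.41604341]
 [ 0.61558359 -0.02652006]
 [-1.02888583  1.16781663]
 [ 1.42013565  1.85127077]]
carrier [-26.47175156  48.58899502] spare [-86.35472176 -49.85872746] cap [-26.24007237  48.54297683]
0.1
1.33 [-0.075  0.05 ] 0.028 [-0.31258374  0.62619603  0.07938124  2.03397056 -0.09985444  0.48497974
  1.17230958]
1.33 [-0.075  0.05 ] 0.2 [-0.46864538  0.33698338  0.26725296  1.95832306 -0.11540351  0.86070728
  1.1917744 ]
1.33 [0.   0.05] 0.028 [-0.25905462  0.70328586  0.09502167  1.85455914 -0.11071179  0.58881
  1.23781969]
1.33 [0.   0.05] 0.2 [-0.39206017  0.45362906  0.26925023  1.78323359 -0.14657916  0.92421207
  1.27191187]
1.33 [0.05 0.11] 0.028 [-0.32669841  0.78823321  0.12438441  1.66628693 -0.1377097   0.69562594
  1.19934447]
1.33 [0.05 0.11] 0.2 [-0.41992584  0.56786543  0.25949576  1.59529991 -0.16475118  0.99997134
  1.22197703]
1.33 [ 0.05 -0.01] 0.028 [-0.13897654  0.74030118  0.10560132  1.77136764 -0.11995878  0.63614791
  1.36789811]
1.33 [ 0.05 -0.01] 0.2 [-0.29851484  0.510
[... 2082 characters left out ...]
1.94276661  0.0267405   0.86564206
  2.62843523]
2.9 [0.   0.05] 0.028 [-0.01768095  0.7130501  -0.22848921  1.83923424  0.25852769  0.61818308
  2.49886688]
2.9 [0.   0.05] 0.2 [-0.12494842  0.44765333 -0.08293866  1.76659846  0.04477601  0.92916389
  2.67636318]
2.9 [0.05 0.11] 0.028 [-0.06890906  0.7993204  -0.24983043  1.64858405  0.26972504  0.72770287
  2.45438016]
2.9 [0.05 0.11] 0.2 [-0.13638916  0.56399683 -0.15080421  1.57587443  0.09504399  1.00890694
  2.5880591 ]
2.9 [ 0.05 -0.01] 0.028 [ 0.09166751  0.74821518 -0.21381686  1.75623428  0.23696591  0.66231339
  2.64858199]
2.9 [ 0.05 -0.01] 0.2 [ 0.6416273   0.75352978 -1.07569938  1.64487848  0.7080527   1.18297909
  2.29795822]
```

```bash
sed -i 's/D=\[(130,120),(130,-120),/D=[(130,120),/; s/U=\[(153,50),(470,137),/U=[(153,50),/' h.py
python3 - <<'E'
from h import *
print(O,YAW,RES*1e3)
for n,u,z in(('carrier',(186,286),.046),('spare',(303,405),.075),('cap',(184,279),.083),('endwall',(379,230),.02)):print(n,w2d(world(C,P(*u),z))*1e3)
E
```

```text
[0.55960185 0.01287662] -0.2476462410276551 [[-0.20125631  0.34556107]
 [-0.71363405 -0.32136437]
 [-0.26777137  0.35442807]
 [ 1.18266173 -0.37862478]]
carrier [-26.77237962  50.12290016]
spare [-85.76950686 -48.85822511]
cap [-26.54029682  50.07896281]
endwall [ 49.90225266 -66.82027764]
```

```bash
python3 - <<'E'
from h import *
q=quat(YAW+np.pi/2)
robot.set_gripper(.05)
robot.move_pose([*d2w(-.105,.05),.15],q)
print(robot.move_straight([*d2w(-.105,.05),.027],max_speed=.08,force_limit=8))
s=robot.sense();print(s['time'],s['tcp_pos'],s['grip_width'],s['wrist_force'])
print(robot.move_straight([*d2w(-.01,.05),.027],max_speed=.05,force_limit=10))
s=robot.sense();print(s['time'],w2d(s['tcp_pos'])*1e3,s['tcp_pos'][2],s['wrist_force'])
c=cap('top','top1');c2=cap('side','side1')
a=c['img'][135:305,240:430];b=c2['img'][195:305,225:395]
cv2.imwrite('pics/mix1.png',np.vstack([cv2.resize(a,(560,400)),]) [:,:,::-1])
E
```

```text
False
4.325 [0.47036612 0.08716752 0.02737065] 0.050375692724846474 [ 0.28771734 -0.95268279 -0.70125034]
False
6.375 [-10.04748892  50.01263302] 0.027009956499024563 [-1.78007661  0.74353206 -0.95054251]
```

View pics/side1.png

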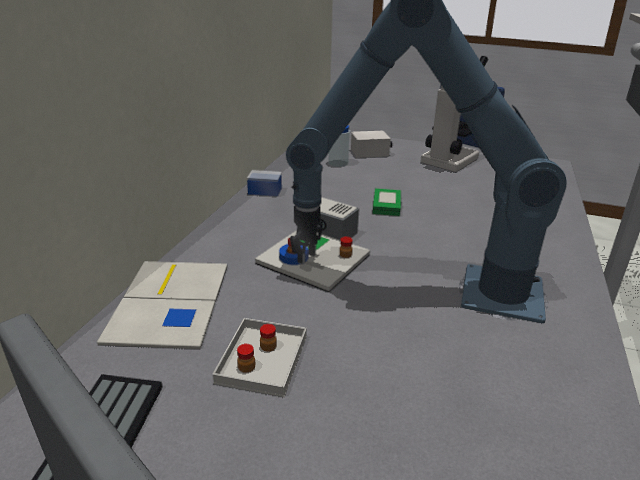

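The side view shows the carrier, now at about (291,254), moved along the leg by the fingers with the jar upright. I'll continue to the corner wall.

```bash
python3 - <<'E'
from h import *
print(robot.move_straight([*d2w(.02,.05),.027],max_speed=.02,force_limit=8))
s=robot.sense();print(s['time'],w2d(s['tcp_pos'])*1e3,s['tcp_pos'][2],s['wrist_force'])
robot.move_straight([*d2w(-.06,.05),.027],max_speed=.1)
robot.move_straight([*d2w(-.06,.05),.16],max_speed=.15)
q=quat(YAW)
robot.move_pose([*d2w(.05,.135),.16],q)
c=cap('top','top2')
cv2.imwrite('pics/crop2.png',cv2.resize(c['img'][155:295,260:430],None,fx=4,fy=4,interpolation=cv2.INTER_CUBIC)[:,:,::-1])
c=cap('side','side2')
cv2.imwrite('pics/crop2s.png',cv2.resize(c['img'][185:305,225:395],None,fx=4,fy=4,interpolation=cv2.INTER_CUBIC)[:,:,::-1])
pickle.dump(c,open('side2.pkl','wb'))
print(robot.sense()['time'])
E
```

```text
True
7.3417 [ 3.85397014 49.92259841] 0.02629153579300531 [ 0.30847786 -0.33643044  0.75681586]
10.5
```

View pics/crop2.png

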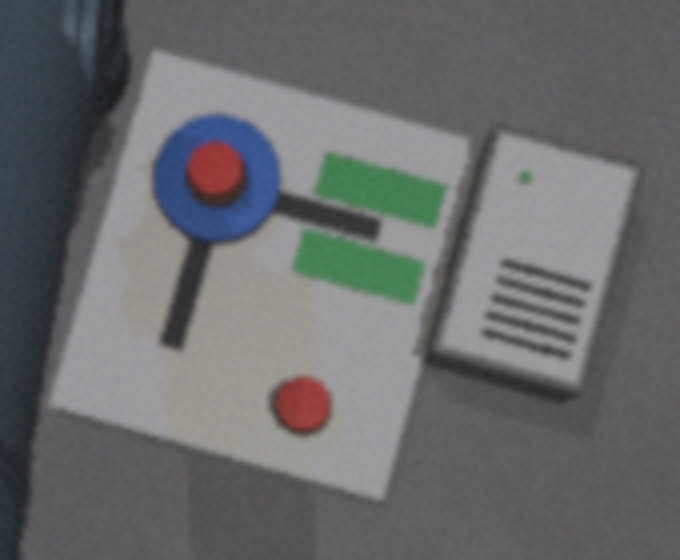

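View pics/crop2s.png

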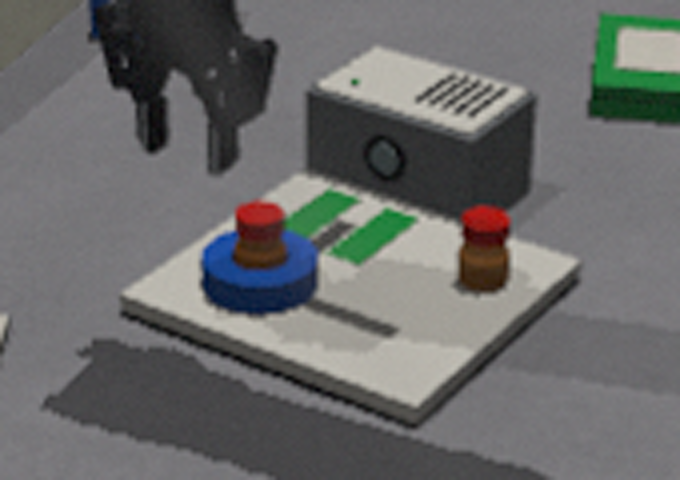

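The carrier is at the corner, with its disc at crop (217,178), the jar upright and the spare jar unmoved. Next I'll descend behind it and push along the second leg.

```bash
python3 - <<'E'
from h import *
cc=w2d(world(C,P(217,178),.046)); print('carrier',cc*1e3, robot.sense()['tcp_pos'])
if np.hypot(*(cc-[.05,.05]))<.008:
    x=.0505
    robot.move_straight([*d2w(x,.135),.027],max_speed=.1,force_limit=8)
    print(robot.move_straight([*d2w(x,-.002),.027],max_speed=.05,force_limit=10))
    s=robot.sense();print(s['time'],w2d(s['tcp_pos'])*1e3,s['wrist_force'])
    print(robot.move_straight([*d2w(x,-.025),.027],max_speed=.015,force_limit=8))
    s=robot.sense();print(s['time'],w2d(s['tcp_pos'])*1e3,s['wrist_force'])
    cap('side','side3')
E
```

```text
carrier [50.79596325 49.96837086] [0.64077245 0.13097789 0.15982729]
False
14.875 [50.06250134 -1.93709583] [-2.12479195  4.60077307  2.22611374]
True
15.875 [ 49.4316693  -13.95586215] [1.16757903 0.69498187 0.70613251]
```

```bash
python3 - <<'E'
from h import *
robot.move_straight([*d2w(.05,.06),.027],max_speed=.08)
robot.move_straight([*d2w(.05,.1),.18],max_speed=.15)
robot.move_pose([*d2w(.0,.25),.22],quat(YAW))
c=cap('top','top4');c2=cap('side','side4')
a=cv2.resize(c['img'][155:295,260:430],None,fx=4,fy=4,interpolation=cv2.INTER_CUBIC)
cv2.imwrite('pics/crop4.png',a[:,:,::-1])
cv2.imwrite('pics/crop4s.png',cv2.resize(c2['img'][185:305,225:395],None,fx=4,fy=4,interpolation=cv2.INTER_CUBIC)[:,:,::-1])
h=c['img'][155:295,260:430].astype(int);m=(h[:,:,2]>h[:,:,0]+40)&(h[:,:,2]>90)
cnt=max(cv2.findContours(m.astype(np.uint8),0,2)[0],key=cv2.contourArea)
(u,v),r=cv2.minEnclosingCircle(cnt);print(u,v,r,w2d(world(c,(u+260,v+155),.046))*1e3, robot.sense()['time'])
E
```

```text
92.53389739990234 54.83898162841797 16.0013427734375 [ 50.64861688 -60.14188453] 18.9833
```

View pics/crop4.png

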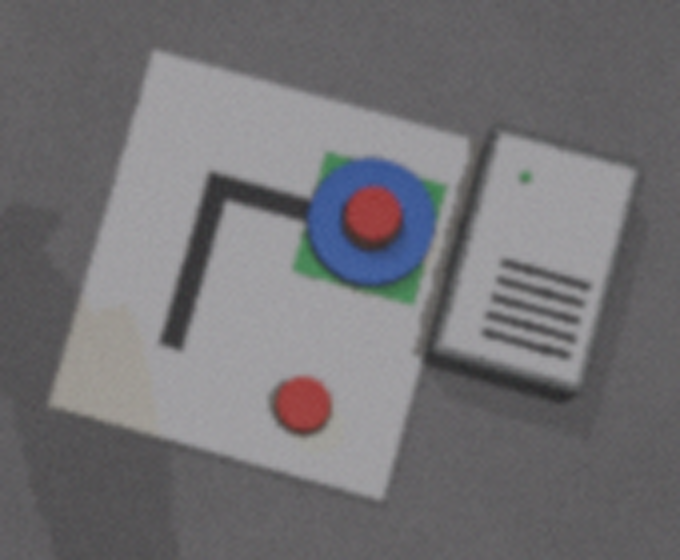

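View pics/crop4s.png

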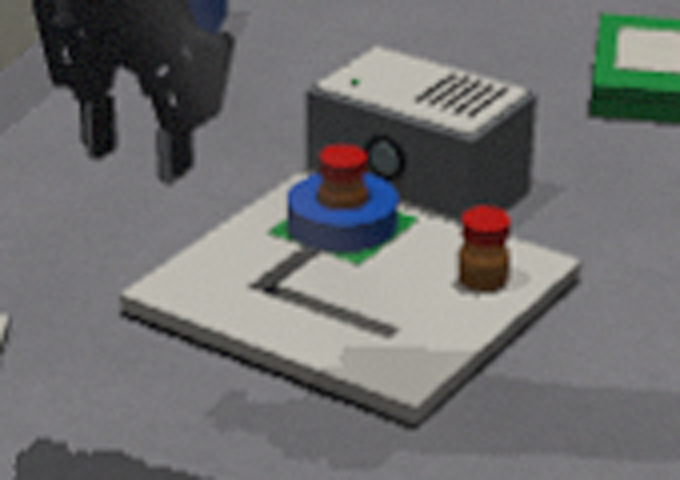

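The carrier is home: its disc at crop (371,221) works out to deck (50.6, -60.1) mm. The jar is upright, the spare jar hasn't moved and the arm is clear.

```bash
python3 -c "
from rig import robot
print(robot.finish_job())"
```

```text
the job is handed in; nothing more can be done
None
```

The carrier is home at the slot's end, measured in the last top picture at less than 1 mm from slot_end, with the jar upright in its recess and the arm clear; the job is handed in, but no verdict came back.

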